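# Set the washed steel pump parts out on the oven shelf to dry

## Task

The washed steel parts of the vacuum pump must go on the oven shelf to dry. First draw the piston straight up out of its cylinder block and stand it in the middle of the blue mat; then stand the canister in the middle of the red mat, and last the flange in the middle of the yellow mat. Keep each part upright, set it down gently rather than dropping it, and leave the plastic parts, which the oven would melt, undisturbed where they are.

Things in the scene. Friction and masses are not known exactly. Their poses are not given: they have to be found in the camera images.
- piston: Silver-grey solid steel piston, a plain upright cylinder 30 mm in diameter and 75 mm tall with two dark grooves near the top, about 0.25 to 0.5 kg. At the start it stands upright in the cylinder block's bore, its underside 8 mm above the bench, with its upper 43 mm standing out of the block (top 83 mm above the bench). Origin: centre of its underside; z up along its axis.
- cylinder_block: Blue painted pump cylinder block, 52 x 52 mm and 40 mm tall, fixed to the bench, with four bolt heads 1.5 mm high on its top. In its middle a round upright bore 32 mm in diameter and 32 mm deep holds the piston with 1 mm clearance all round; the piston must rise more than 32 mm to be out. Origin: centre of its underside on the bench; z up along the bore.
- canister: Silver-grey steel filter canister with two dark bands: upright cylinder 44 mm in diameter up to 60 mm, then a narrower cap to its full height of 70 mm; about 0.18 to 0.35 kg; stands on the bench. Origin: centre of its underside; z up.
- flange: Silver-grey steel pipe flange: round foot 60 mm in diameter and 12 mm thick with an upright tube neck 34 mm in diameter above it, 45 mm tall in all, its mouth black; about 0.2 to 0.42 kg; stands on the bench. Grip it by the neck. Origin: centre of its underside; z up.
- mat_blue: Blue silicone mat, a disc 70 mm across and 3 mm thick, lying fixed on the plain aluminium oven shelf (310 x 170 x 8 mm, left of the robot's centre line, lying on the bench). Origin: centre of its underside, 8 mm above the bench; its top is 11 mm above the bench. z up. The three mats' order along the shelf varies; neighbours' centres are about 95 mm apart.
- mat_red: Red silicone mat, a disc 70 mm across and 3 mm thick, lying fixed on the plain aluminium oven shelf (310 x 170 x 8 mm, left of the robot's centre line, lying on the bench). Origin: centre of its underside, 8 mm above the bench; its top is 11 mm above the bench. z up. The three mats' order along the shelf varies; neighbours' centres are about 95 mm apart.
- mat_yellow: Yellow silicone mat, a disc 70 mm across and 3 mm thick, lying fixed on the plain aluminium oven shelf (310 x 170 x 8 mm, left of the robot's centre line, lying on the bench). Origin: centre of its underside, 8 mm above the bench; its top is 11 mm above the bench. z up. The three mats' order along the shelf varies; neighbours' centres are about 95 mm apart.
- plastic_canister: Leave alone: green plastic canister with black bands, the same shape and size as the steel canister (44 mm diameter, 70 mm tall). Origin: centre of its underside; z up.
- plastic_flange: Leave alone: orange plastic flange, the same shape and size as the steel flange (60 mm foot, 34 mm neck, 45 mm tall). Origin: centre of its underside; z up.
- plastic_knob: Leave alone: red plastic valve knob, 46 mm in diameter and 38 mm tall with a black top. Origin: centre of its underside; z up.
Mind the look-alikes: they are no part of the job. What is meant by the cylinder_block is not pink or purple, and is the smaller of those in its own colour.

How it is judged (in metres and radians):
On the way, in this order (a step that is already met when the one before it is completed fails the run):
1. the piston is drawn upright out of the bore (z of piston in the frame of cylinder_block above 0.042 m and angle between piston's own z axis and vertical below 0.3 rad), for 0.05 s.
2. the piston stands released on the blue mat (horizontal distance between piston and mat_blue below 0.012 m and z of piston in the frame of mat_blue between -0.001 and 0.007 m and angle between piston's own z axis and vertical below 0.1 rad and linear speed of piston below 0.02 m/s and angular speed of piston below 0.2 rad/s and contact force between the fingers and piston below 0.1 N), for 0.1 s.
3. the canister stands released on the red mat (horizontal distance between canister and mat_red below 0.012 m and z of canister in the frame of mat_red between -0.001 and 0.007 m and angle between canister's own z axis and vertical below 0.1 rad and linear speed of canister below 0.02 m/s and angular speed of canister below 0.2 rad/s and contact force between the fingers and canister below 0.1 N), for 0.1 s.
4. the flange stands released on the yellow mat (horizontal distance between flange and mat_yellow below 0.012 m and z of flange in the frame of mat_yellow between -0.001 and 0.007 m and angle between flange's own z axis and vertical below 0.1 rad and linear speed of flange below 0.02 m/s and angular speed of flange below 0.2 rad/s and contact force between the fingers and flange below 0.1 N), for 0.1 s.
At the end, for the whole second after the job is handed in: Piston on the blue mat, canister on the red, flange on the yellow: each released, at rest, standing upright on the mat (tilt under 0.1 rad, underside within -4 to +4 mm of the mat's top) with its axis within 12 mm of the mat's centre; the three plastic parts within 20 mm of where they were (all of step 2 and all of step 3 and all of step 4 and distance of each of plastic_canister, plastic_flange, plastic_knob from where it was at the start of the episode below 0.02 m); the robot touches nothing.
It fails at once if a steel part is let go or dropped in the air ((height (world z) of piston above 0.03 m and contact force between the fingers and piston below 0.1 N) or (height (world z) of canister above 0.03 m and contact force between the fingers and canister below 0.1 N) or (height (world z) of flange above 0.03 m and contact force between the fingers and flange below 0.1 N)).
It fails at once if a steel part is tipped (more than 0.5 rad) (angle between any of piston, canister, flange's own z axis and vertical above 0.5 rad).
It fails at once if a plastic part is shifted more than 20 mm or tipped (distance of any of plastic_canister, plastic_flange, plastic_knob from where it was at the start of the episode above 0.02 m or angle between any of plastic_canister, plastic_flange, plastic_knob's own z axis and vertical above 0.3 rad).
It also fails if it takes over 120 s, if anything falls off the work surface, if the arm or the gripper's body presses on something with over 40 N, if the wrist force passes 120 N, or if a joint passes its speed limit or range.

## Robot

A 6-joint arm with a two-finger parallel gripper is mounted at the origin on the work surface. World frame = base frame: x ahead of the robot, y to its left, z up, the work surface at z = 0. Lengths are in m, angles in degrees, forces in N, time in s.
With the tool pointing down it reaches from about 0.3 to 0.75 m from the base axis. Payload 8.5 kg.
Tool frame: the origin (TCP) lies midway between the tips of the shut fingers; the grasp point (between the pads) lies 19 mm behind it (bot.grip_point_offset is the distance from the TCP to the grasp point, in m); z points along the fingers, y is the line along which they close (so a half turn about z gives the same grasp; the last joint's range is limited). The gripper opens to 88 mm and grips with 3 to 60 N. Pads are 18 mm wide; open, the fingers measure 123 mm over their backs; the gripper's body (75 mm by 187 mm) begins 45 mm behind the grasp point.
Start: joints at [-83.841, 21.807, 74.336, -0, 83.858, -12.336], TCP at [0.174, -0.522, 0.239] pointing down, gripper open.
Joint ranges: [-178.18, 178.18], [-50.72, 133.34], [12.68, 142.11], [-81.47, 261.47], [9.98, 163.14], [-165.26, 165.26]. Speed limits (degrees/s): [136.94, 136.94, 180, 180, 180, 180].

## Interface

Orientations are given as [roll, pitch, yaw] about the fixed x, y, z axes, in that order (R = Rz(yaw) Ry(pitch) Rx(roll)).
In Python, from cell import readout, optics, hand_in, bot gives the robot as it stands. The module is installed in compiled form; this text tells all that it offers.
- The arm moves only by the tool servo_tool, never from a script. Its argument "increments" is a list of rows, each a list of 7 numbers: the gripper's target within -1 to 1 (shut at 1, half-way at 0, fully open at -1), then the shift along the tool's x, y, z each as a share of 0.12 m, from -1 to 1, then the turn, a rotation vector about the tool's x, y, z each as a share of 90 degrees, from -1 to 1. A call has 1 to 12 rows; each row is the pose to reach, as a shift and turn from the pose commanded when the call began, along the tool's axes at that moment; what a row does not reach only later rows make up. A row lasts 1/10 s, in which the tool goes at most 50 mm and 8.59 degrees, less where a joint would pass 70% of its speed; a pose out of reach is approached as far as the arm can. A call with a number of a shift or a turn outside -1 to 1 is refused whole. A call with a gripper value outside its range is refused whole. The fingers move at their own pace and stop on an object; "squeeze" is the grip in N (left out, the last holds). Time passes only in rows, so rows that repeat a pose let the fingers close. It gives the time, the measured TCP pose, the force, the opening and the grip force at its end, in the units of the state.
- readout.state(): the state, without advancing time (a new reading comes with each control period).
- optics.read_camera(name): name is "side" or "top"; returns (picture, depth): 420x560x3 uint8, red, green, blue; 420x560 float32, m along the optical axis (not along the pixel's ray), 0 where there is no reading.
- optics.camera_info(name): a dict with "K" (3x3 intrinsics, pixels), "k1" (the pictures are not rectified: a ray, as slopes to the right and down, at radius r is drawn at 1 + k1 r^2 times it, then the intrinsics apply), "extrinsics" (4x4, takes a point from camera to world coordinates). Camera axes: x right, y down, z forward; pixel columns grow to the right and rows downward; lengths in m; the calibration is good to about 2 mm. A picture is of the moment at which its call begins. camera_info takes no time and is no camera call.
- hand_in(): hands the job in; it is judged then, once.
The state is a dict: "time": time; "qpos": joint angles; "dq": joint speeds; "effort": joint torques, N m; "tcp_pos": TCP position; "tcp_rot": TCP orientation; "contact_force": force on the tool from outside, world axes, zero at the start; "ft_torque": the same for the moment, N m; "gripper_width": finger opening in m; "grasp_force": force on a finger pad.
Only numpy, scipy, OpenCV 4.12 (cv2) and the standard library are available. Lean on these libraries where they do the work, as an engineer would, in place of code of your own. Each camera call takes 0.05 s, during which the arm holds its last target. There are 200 camera calls.

## Working session

There is one attempt and no reset: what is moved stays moved. The work goes in short steps, Python scripts to look and compute and a tool call to move; the robot and the scene stay as the last step left them, time stands still between calls to the robot, and variables do not carry over. Pictures are saved under pics/ and viewed, at most 14 in all, crops included, and the job is handed in when it is done.

Besides the shell and the picture viewer there is one more tool, called as name([rows], argument=value, ...), one row to a line, values as JSON. servo_tool: Moves the arm, as the interface text tells. Its arguments: {"type":"object","properties":{"increments":{"type":"array"},"squeeze":{"type":"number"}},"required":["increments"]}

```bash
mkdir -p pics; cat > h.py <<'E'
import numpy as np, cv2
from cell import readout, optics, bot
def shot(n):
    p,d=optics.read_camera(n); np.savez(f'{n}.npz',p=p,d=d); return p,d
def load(n):
    z=np.load(f'{n}.npz'); return z['p'],z['d']
def ray(n,uv):
    c=optics.camera_info(n);K=np.array(c['K']);T=np.array(c['extrinsics'])
    uv=np.atleast_2d(np.asarray(uv,float))
    k=c['k1'];x=cv2.undistortPoints(uv[:,None],K,np.array([k,0,0,0,0.]))[:,0]
    d=np.c_[x,np.ones(len(x))]
    return T[:3,3],d@T[:3,:3].T,d,T
def plane(n,uv,z):
    o,w,_,_=ray(n,uv); return o+w*((z-o[2])/w[:,2])[:,None]
def dep(n,uv,d):
    o,w,_,_=ray(n,uv); uv=np.atleast_2d(np.asarray(uv)).astype(int)
    return o+w*d[uv[:,1],uv[:,0]][:,None]
E
python3 - <<'E'
from h import *
for n in('top','side'):
    p,d=shot(n); cv2.imwrite(f'pics/{n}0.png',p[...,::-1]); c=optics.camera_info(n); print(n,np.round(c['extrinsics'],3).tolist(),c['k1'],np.round(c['K'],1).tolist())
print(readout.state())
E
```

```text
top [[0.001, -0.98, 0.198, 0.28], [-1.0, 0.001, 0.011, -0.1], [-0.011, -0.198, -0.98, 1.096], [0.0, 0.0, 0.0, 1.0]] -0.06826020726800315 [[492.6, 0.0, 272.7], [0.0, 492.6, 210.2], [0.0, 0.0, 1.0]]
side [[0.997, -0.05, 0.063, 0.412], [-0.079, -0.507, 0.858, -1.055], [-0.011, -0.861, -0.509, 0.604], [0.0, 0.0, 0.0, 1.0]] -0.05306723509876587 [[454.7, 0.0, 273.7], [0.0, 454.7, 200.8], [0.0, 0.0, 1.0]]
{'time': 0.1, 'qpos': array([-8.38412527e+01,  2.18367941e+01,  7.43763926e+01, -1.82469087e-03,
        8.38572482e+01, -1.23350665e+01]), 'dq': array([-0.10643335, -0.08193746, -0.0191252 ,  0.0010432 ,  0.11517304,
       -0.0351214 ]), 'effort': array([ 2.62966147e-03, -4.38648999e+01, -2.24908090e+01,  7.13898637e-02,
        3.42779537e-02, -7.62733134e-05]), 'tcp_pos': array([ 0.17443236, -0.52136171,  0.23822631]), 'tcp_rot': array([-1.79930804e+02, -1.32747999e-02,  1.84940021e+01]), 'contact_force': array([ 0.06062144, -0.27237237,  0.35026601]), 'ft_torque': array([-0.03642131, -0.01161259, -0.00910936]), 'grasp_force': 0.0, 'gripper_width': 0.08807613127977511}
```

View pics/top0.png

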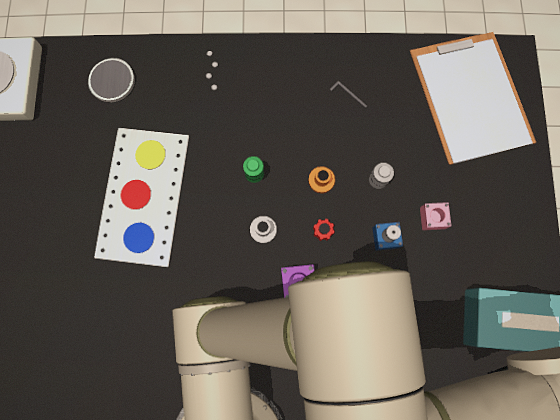

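View pics/side0.png

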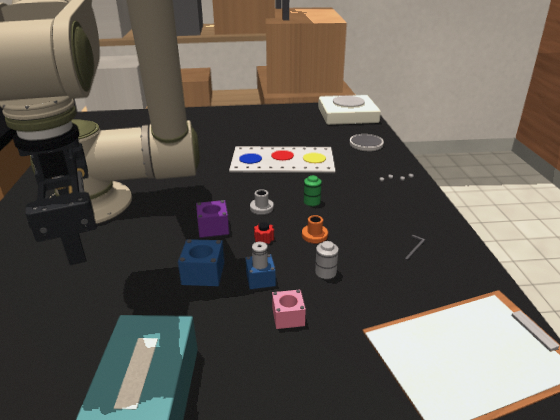

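The top view shows the mats: yellow (150,154), red (136,194), blue (138,238). It also shows:
- the steel canister (382,174) and steel flange (263,229)
- the plastics: green (254,167), orange (321,179), knob (324,229)

Four blocks could be the cylinder_block: pink (top 436,215), purple (298,280), large blue (side 202,262) and small blue (side 261,270). The small blue one fits, as it is the smaller of the blues and holds the piston. I'll measure and confirm it in a crop.

```bash
cat > m.py <<'E'
from h import *
p,d=load('top'); hsv=cv2.cvtColor(p,cv2.COLOR_RGB2HSV)
v,u=np.mgrid[0:420,0:560]; uv=np.c_[u.ravel(),v.ravel()]
W=dep('top',uv,d).reshape(420,560,3)
def near(s,r): return (u-s[0])**2+(v-s[1])**2<r*r
def circ(name,s,r,zlo,zhi,zp,cond=True):
    m=near(s,r)&(W[...,2]>zlo)&(W[...,2]<zhi)&cond&(d>0)
    pts=np.c_[u[m],v[m]].astype(np.float32); c,R=cv2.minEnclosingCircle(pts)
    q=W[m]; X=plane('top',[c,pts.mean(0)],zp)
    print(name,m.sum(),'c',np.round(c,1),'mean',np.round(pts.mean(0),1),'xyC',np.round(X[0],4),'xyM',np.round(X[1],4),'zmed',np.round(np.median(q[:,2]),4),'diam',np.round(2*R*np.median(d[m])/492.6,4))
H,S,V=[hsv[...,i].astype(int) for i in range(3)]
for n,s,h in(('blue',(138,238),(100,130)),('yellow',(150,154),(22,38))): circ(n,s,24,-.02,.05,.011,(H>h[0])&(H<h[1])&(S>100))
circ('red',(136,194),24,-.02,.05,.011,((H<10)|(H>170))&(S>100))
circ('piston',(392,233),16,.072,.095,.083)
circ('can cap',(384,172),18,.064,.08,.07)
circ('can body',(384,172),18,.05,.064,.06)
circ('flange neck',(263,228),16,.036,.055,.045)
circ('flange foot',(263,228),20,.006,.02,.012)
circ('block',(390,235),22,.03,.046,.04)
circ('green',(254,167),18,.06,.08,.07); circ('orange',(321,179),18,.036,.055,.045); circ('knob',(324,229),18,.028,.05,.038)
circ('pink',(436,215),22,.03,.06,.04)
E
python3 m.py; python3 - <<'E'
from h import *
p,d=load('side'); t,_=load('top')
a=cv2.resize(p[220:340,160:360],(800,480))[...,::-1][:,:]
cv2.imwrite('pics/crop.png',a)
E
```

```text
blue 711 c [138.  237.1] mean [138.2 237.3] xyC [0.4369 0.2134 0.011 ] xyM [0.4364 0.213  0.011 ] zmed 0.0106 diam 0.0681
yellow 667 c [149.9 154. ] mean [149.8 154.2] xyC [0.6312 0.1966 0.011 ] xyM [0.6308 0.1968 0.011 ] zmed 0.0108 diam 0.069
red 692 c [135.4 194.2] mean [135.3 194. ] xyC [0.5357 0.2251 0.011 ] xyM [0.536  0.2253 0.011 ] zmed 0.0106 diam 0.069
piston 173 c [393.  232.5] mean [393.1 232.4] xyC [ 0.436  -0.3395  0.083 ] xyM [ 0.4362 -0.3397  0.083 ] zmed 0.0816 diam 0.0311
can cap 128 c [383.6 171.5] mean [384.1 171.4] xyC [ 0.5713 -0.3285  0.07  ] xyM [ 0.5716 -0.3296  0.07  ] zmed 0.0683 diam 0.0324
can body 203 c [383.1 172.9] mean [382.4 173.5] xyC [ 0.571  -0.3294  0.06  ] xyM [ 0.5697 -0.3279  0.06  ] zmed 0.0603 diam 0.0448
flange neck 194 c [262.2 227. ] mean [262.2 227. ] xyC [ 0.4542 -0.0659  0.045 ] xyM [ 0.4543 -0.0659  0.045 ] zmed 0.0442 diam 0.0345
flange foot 338 c [262.7 229.4] mean [262.8 230.7] xyC [ 0.4542 -0.0659  0.012 ] xyM [ 0.4514 -0.0663  0.012 ] zmed 0.0111 diam 0.0595
block 380 c [388.5 235. ] mean [386.6 236.5] xyC [ 0.4372 -0.3396  0.04  ] xyM [ 0.4338 -0.3353  0.04  ] zmed 0.0385 diam 0.0726
green 233 c [252.6 166.4] mean [252.3 165.8] xyC [ 0.583  -0.0451  0.07  ] xyM [ 0.5843 -0.0445  0.07  ] zmed 0.0648 diam 0.0423
orange 194 c [322.3 175.9] mean [322.4 175.8] xyC [ 0.5685 -0.198   0.045 ] xyM [ 0.5685 -0.1982  0.045 ] zmed 0.0443 diam 0.0348
knob 210 c [323.2 229.2] mean [323.5 228.8] xyC [ 0.4505 -0.1982  0.038 ] xyM [ 0.4512 -0.199   0.038 ] zmed 0.0315 diam 0.0439
pink 449 c [437.  215.5] mean [437.2 215.2] xyC [ 0.4801 -0.4484  0.04  ] xyM [ 0.4809 -0.4489  0.04  ] zmed 0.0382 diam 0.0728
```

View pics/crop.png

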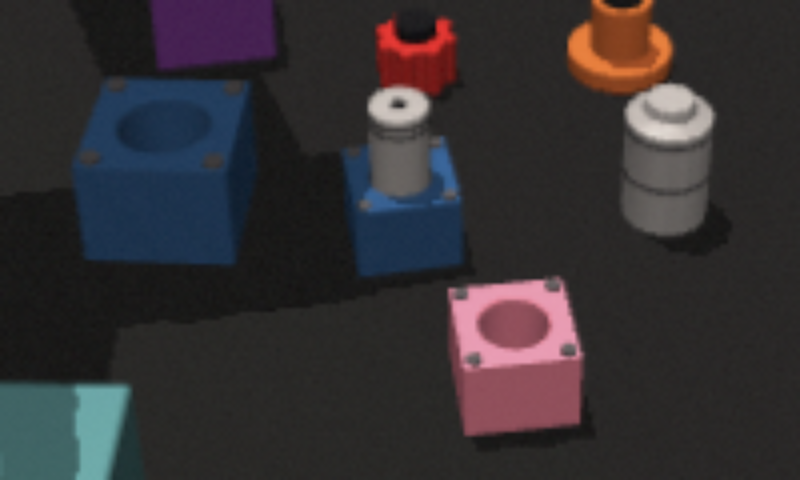

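The crop confirms it: the small blue block at side pixel (261,270) holds the piston and the large blue one (202,262) is empty. The measured heights and diameters match the given sizes. I'll approach the piston now.

servo_tool([
  [-1,0.2,-0.06,0,0,0,0.05],
  [-1,0.45,-0.13,0,0,0,0.12],
  [-1,0.75,-0.22,0,0,0,0.18],
  [-1,1,-0.29,0,0,0,0.2055],
  [-1,1,-0.29,0,0,0,0.2055],
  [-1,1,-0.29,0,0,0,0.2055],
], squeeze=30)

```text
time: 0.7
tcp_pos: [0.2774, -0.4504, 0.2386]
tcp_rot: [-180.0, 0.0, 0.1]
contact_force: [-0.4, -0.1, -0.5]
gripper_width: 0.0881
grasp_force: 0.0
```

```bash
python3 - <<'E'
from h import *
p,d=load('side')
v,u=np.mgrid[0:420,0:560]; W=dep('side',np.c_[u.ravel(),v.ravel()],d).reshape(420,560,3)
for n,s,r,lo,hi,zp in(('piston',(259.5,247),12,.075,.1,.083),('cap',(327,245),14,.0655,.085,.07),('neck',(261.5,194),12,.038,.06,.045)):
    m=((u-s[0])**2+(v-s[1])**2<r*r)&(W[...,2]>lo)&(W[...,2]<hi)&(d>0)
    q=W[m]; print(n,m.sum(),'mean',u[m].mean(),v[m].mean(),plane('side',[[u[m].mean(),(v[m].min()+v[m].max())/2]],zp).round(4),'zmax',np.percentile(q[:,2],[50,95]).round(4), 'x,y extents',q.min(0).round(4),q.max(0).round(4))
E
```

```text
piston 159 mean 259.07547169811323 247.34591194968553 [[ 0.4347 -0.3497  0.083 ]] zmax [0.0828 0.0849] x,y extents [ 0.4208 -0.3605  0.0751] [ 0.4487 -0.33    0.0858]
cap 98 mean 327.07142857142856 245.08163265306123 [[ 0.5697 -0.3366  0.07  ]] zmax [0.0696 0.0714] x,y extents [ 0.5577 -0.3454  0.0655] [ 0.5822 -0.3206  0.0721]
neck 109 mean 261.0 193.62385321100916 [[ 0.4527 -0.0743  0.045 ]] zmax [0.0452 0.047 ] x,y extents [ 0.4375 -0.0903  0.0383] [ 0.4683 -0.049   0.0481]
```

servo_tool([
  [-1,0.2,-0.18,0,0,0,0],
  [-1,0.5,-0.45,0,0,0,0],
  [-1,0.8,-0.73,0,0,0,0],
  [-1,1,-0.91,0,0,0,0],
  [-1,1,-0.91,0,0,0,0],
  [-1,1,-0.91,0,0,0,0],
])

```text
time: 1.3
tcp_pos: [0.3968, -0.3419, 0.2386]
tcp_rot: [180.0, 0.0, 0.0]
contact_force: [-0.4, -0.3, 0.2]
gripper_width: 0.0879
grasp_force: 0.0
```

servo_tool([
  [-1,0.16,0,0.1,0,0,0],
  [-1,0.315,0,0.3,0,0,0],
  [-1,0.315,0,0.55,0,0,0],
  [-1,0.315,0,0.8,0,0,0],
  [-1,0.315,0,0.95,0,0,0],
  [-1,0.315,0,0.95,0,0,0],
  [-1,0.315,0,0.95,0,0,0],
])

```text
time: 2.0
tcp_pos: [0.4344, -0.3427, 0.1252]
tcp_rot: [180.0, -0.0, -0.1]
contact_force: [0.7, 0.3, 1.0]
gripper_width: 0.0883
grasp_force: 0.0
```

```bash
python3 - <<'E'
from h import *
p,d=shot('side'); cv2.imwrite('pics/s1.png',cv2.resize(p[150:300,170:370],(800,600))[...,::-1])
p,d=shot('top'); print(readout.state()['tcp_pos'])
E
```

```text
[ 0.4349662  -0.34243866  0.12598418]
```

View pics/s1.png

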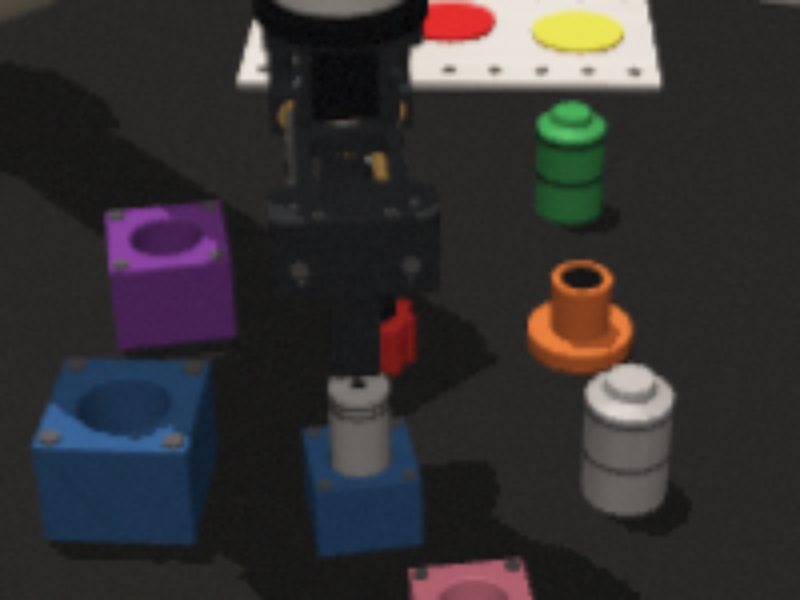

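The fingers straddle the piston: near finger at crop x≈355, piston at 358. I'll lower and close softly first, to read the offset.

servo_tool([
  [-1,0,-0.01,0.2,0,0,0],
  [-1,0,-0.01,0.4,0,0,0],
  [-1,0,-0.01,0.58,0,0,0],
  [-1,0,-0.01,0.66,0,0,0],
  [-1,0,-0.01,0.66,0,0,0],
  [-1,0,-0.01,0.66,0,0,0],
])

```text
time: 2.7
tcp_pos: [0.4354, -0.3407, 0.0467]
tcp_rot: [179.9, -0.1, -0.0]
contact_force: [-0.4, 0.1, 0.7]
gripper_width: 0.0883
grasp_force: 0.0
```

servo_tool([
  [0.3,0,0,0,0,0,0],
  [0.5,0,0,0,0,0,0],
  [1,0,0,0,0,0,0],
  [1,0,0,0,0,0,0],
  [1,0,0,0,0,0,0],
  [1,0,0,0,0,0,0],
  [1,0,0,0,0,0,0],
  [1,0,0,0,0,0,0],
  [1,0,0,0,0,0,0],
], squeeze=4)

```text
time: 3.6
tcp_pos: [0.4354, -0.3417, 0.046]
tcp_rot: [179.8, -0.1, -0.0]
contact_force: [-0.5, -5.9, -0.3]
gripper_width: 0.0301
grasp_force: 4.0
```

The width of 30.1 mm shows the piston is held. The −5.9 N side force means the bore lies further towards −y, so I'll shift that way to relieve it.

servo_tool([
  [1,0,0.008,0,0,0,0],
  [1,0,0.017,0,0,0,0],
  [1,0,0.017,0,0,0,0],
  [1,0,0.017,0,0,0,0],
])

```text
time: 4.0
tcp_pos: [0.4351, -0.3423, 0.0457]
tcp_rot: [180.0, -0.0, -0.0]
contact_force: [0.3, -2.5, 1.7]
gripper_width: 0.0296
grasp_force: 4.0
```

servo_tool([
  [1,0,0.007,0,0,0,0],
  [1,0,0.012,0,0,0,0],
  [1,0,0.012,0,0,0,0],
  [1,0,0.012,0,0,0,0],
  [1,0,0.012,0,0,0,0],
  [1,0,0.012,0,0,0,0],
], squeeze=35)

```text
time: 4.6
tcp_pos: [0.435, -0.3427, 0.0455]
tcp_rot: [-179.9, 0.0, 0.0]
contact_force: [1.4, 5.5, 5.4]
gripper_width: 0.029
grasp_force: 34.7
```

servo_tool([
  [1,0,-0.006,0,0,0,0],
  [1,0,-0.006,-0.05,0,0,0],
  [1,0,-0.006,-0.12,0,0,0],
  [1,0,-0.006,-0.22,0,0,0],
  [1,0,-0.006,-0.34,0,0,0],
  [1,0,-0.006,-0.48,0,0,0],
  [1,0,-0.006,-0.64,0,0,0],
  [1,0,-0.006,-0.8,0,0,0],
  [1,0,-0.006,-0.93,0,0,0],
  [1,0,-0.006,-1,0,0,0],
  [1,0,-0.006,-1,0,0,0],
])

```text
time: 5.7
tcp_pos: [0.4352, -0.3431, 0.1668]
tcp_rot: [179.9, -0.1, -0.0]
contact_force: [0.3, -0.6, -3.9]
gripper_width: 0.0291
grasp_force: 34.8
```

```bash
python3 - <<'E'
from h import *
p,d=shot('side'); cv2.imwrite('pics/s2.png',cv2.resize(p[150:300,170:370],(800,600))[...,::-1])
E
```

```text
(no output)
```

View pics/s2.png

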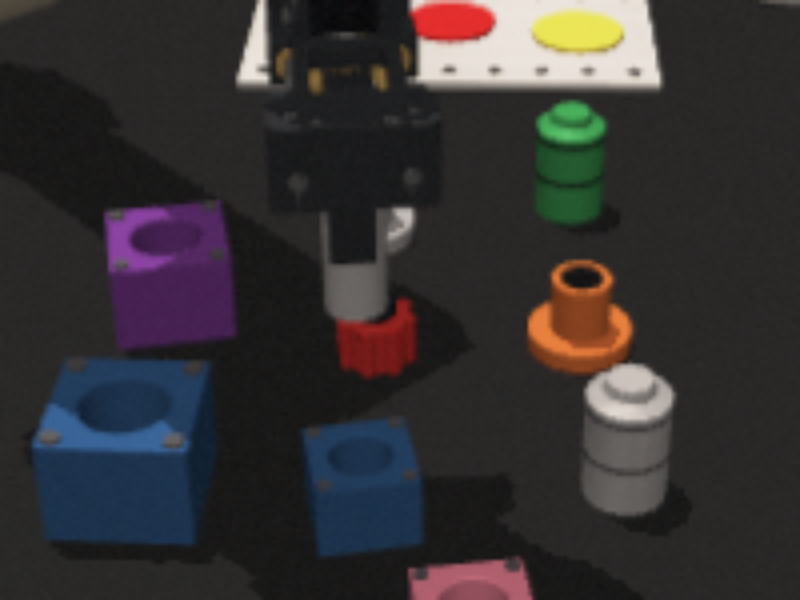

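The piston is out and held upright (crop 355,270), and the small bore is empty. I'll carry it 0.554 m in +y to the blue mat.

servo_tool([
  [1,0,-0.08,0,0,0,0],
  [1,0,-0.25,0,0,0,0],
  [1,0,-0.5,0,0,0,0],
  [1,0,-0.75,0,0,0,0],
  [1,0,-0.92,0,0,0,0],
  [1,0,-1,0,0,0,0],
])

```text
time: 6.35
tcp_pos: [0.4345, -0.2205, 0.165]
tcp_rot: [-179.9, 0.1, 0.1]
contact_force: [-0.5, 0.3, -5.0]
gripper_width: 0.0291
grasp_force: 34.8
```

servo_tool([
  [1,0,-0.1,0,0,0,0],
  [1,0,-0.28,0,0,0,0],
  [1,0,-0.5,0,0,0,0],
  [1,0,-0.75,0,0,0,0],
  [1,0,-0.92,0,0,0,0],
  [1,0,-1,0,0,0,0],
])

```text
time: 6.95
tcp_pos: [0.4348, -0.1016, 0.1654]
tcp_rot: [-180.0, 0.0, 0.1]
contact_force: [0.2, -0.8, -4.4]
gripper_width: 0.0291
grasp_force: 34.8
```

servo_tool([
  [1,0,-0.1,0,0,0,0],
  [1,0,-0.28,0,0,0,0],
  [1,0,-0.5,0,0,0,0],
  [1,0,-0.75,0,0,0,0],
  [1,0,-0.92,0,0,0,0],
  [1,0,-1,0,0,0,0],
])

```text
time: 7.55
tcp_pos: [0.4351, 0.0182, 0.1655]
tcp_rot: [-180.0, -0.0, 0.0]
contact_force: [-0.4, -0.1, -4.7]
gripper_width: 0.0289
grasp_force: 34.8
```

servo_tool([
  [1,0,-0.1,0,0,0,0],
  [1,0,-0.28,0,0,0,0],
  [1,0,-0.5,0,0,0,0],
  [1,0,-0.75,0,0,0,0],
  [1,0,-0.92,0,0,0,0],
  [1,0,-1,0,0,0,0],
  [1,0,-1,0,0,0,0],
])

```text
time: 8.25
tcp_pos: [0.4352, 0.1374, 0.1655]
tcp_rot: [180.0, 0.0, 0.1]
contact_force: [0.9, -1.0, -5.4]
gripper_width: 0.0294
grasp_force: 34.8
```

servo_tool([
  [1,0,-0.1,0,0,0,0],
  [1,0,-0.3,0,0,0,0],
  [1,0,-0.5,0,0,0,0],
  [1,0,-0.615,0,0,0,0],
  [1,0,-0.615,0,0,0,0],
  [1,0,-0.615,0.15,0,0,0],
  [1,0,-0.615,0.35,0,0,0],
  [1,0,-0.615,0.55,0,0,0],
  [1,0,-0.615,0.7,0,0,0],
  [1,0,-0.615,0.8,0,0,0],
  [1,0,-0.615,0.8,0,0,0],
])

```text
time: 9.35
tcp_pos: [0.4346, 0.2099, 0.0683]
tcp_rot: [179.9, 0.2, -0.1]
contact_force: [0.3, -1.3, -4.8]
gripper_width: 0.0292
grasp_force: 34.8
```

```bash
python3 - <<'E'
from h import *
p,d=shot('side'); a=cv2.resize(p[100:200,200:360],(800,500))[...,::-1]
cv2.imwrite('pics/s3.png',a)
print(readout.state()['tcp_pos'])
E
```

```text
[0.43509304 0.21012264 0.06931907]
```

View pics/s3.png

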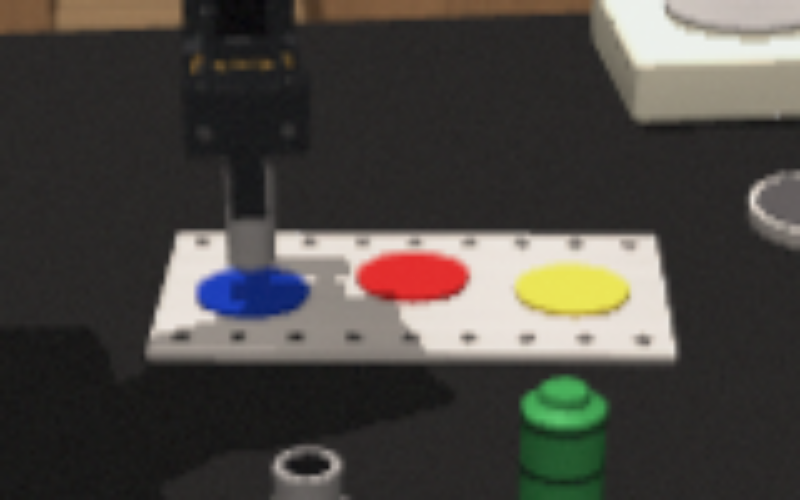

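The piston (crop 250,245) is centred over the blue mat (252,292). I'll lower it slowly.

servo_tool([
  [1,0,0,0.03,0,0,0],
  [1,0,0,0.07,0,0,0],
  [1,0,0,0.1,0,0,0],
  [1,0,0,0.13,0,0,0],
  [1,0,0,0.15,0,0,0],
  [1,0,0,0.16,0,0,0],
  [1,0,0,0.17,0,0,0],
  [1,0,0,0.17,0,0,0],
])

```text
time: 10.2
tcp_pos: [0.435, 0.211, 0.0491]
tcp_rot: [180.0, 0.0, 0.0]
contact_force: [0.7, -0.1, -4.4]
gripper_width: 0.029
grasp_force: 34.8
```

servo_tool([
  [1,0,0,0.005,0,0,0],
  [1,0,0,0.01,0,0,0],
  [1,0,0,0.012,0,0,0],
  [1,0,0,0.012,0,0,0],
])

```text
time: 10.6
tcp_pos: [0.4354, 0.211, 0.0486]
tcp_rot: [-180.0, -0.1, 0.0]
contact_force: [-1.9, -1.2, 5.6]
gripper_width: 0.0291
grasp_force: 34.8
```

It's in contact. I'll open gradually, then rise.

servo_tool([
  [0.3,0,0,0,0,0,0],
  [0,0,0,0,0,0,0],
  [-0.5,0,0,0,0,0,0],
  [-1,0,0,0,0,0,0],
  [-1,0,0,0,0,0,0],
  [-1,0,0,0,0,0,0],
  [-1,0,0,0,0,0,0],
  [-1,0,0,0,0,0,0],
])

```text
time: 11.4
tcp_pos: [0.435, 0.2109, 0.0477]
tcp_rot: [-180.0, -0.0, -0.0]
contact_force: [-0.4, 0.2, 0.4]
gripper_width: 0.0847
grasp_force: 0.0
```

servo_tool([
  [-1,0,0,-0.1,0,0,0],
  [-1,0,0,-0.3,0,0,0],
  [-1,0,0,-0.6,0,0,0],
  [-1,0,0,-0.9,0,0,0],
  [-1,0,0,-1,0,0,0],
  [-1,0,0,-1,0,0,0],
])

```text
time: 12.0
tcp_pos: [0.4357, 0.2111, 0.1694]
tcp_rot: [-180.0, -0.2, 0.0]
contact_force: [0.1, -0.8, -0.6]
gripper_width: 0.0883
grasp_force: 0.0
```

servo_tool([
  [-1,0.2,0.2,0,0,0,0],
  [-1,0.5,0.5,0,0,0,0],
  [-1,0.8,0.8,0,0,0,0],
  [-1,1,1,0,0,0,0],
  [-1,1,1,0,0,0,0],
])

```text
time: 12.5
tcp_pos: [0.5571, 0.0878, 0.1657]
tcp_rot: [180.0, 0.1, -0.2]
contact_force: [-0.2, 0.2, -0.6]
gripper_width: 0.0878
grasp_force: 0.0
```

```bash
cat > chk.py <<'E'
import sys
from h import *
p,d=shot('side'); a=cv2.resize(p[100:200,200:360],(800,500))[...,::-1]
cv2.imwrite(f'pics/{sys.argv[1]}.png',a)
p,d=shot('top')
v,u=np.mgrid[0:420,0:560]; W=dep('top',np.c_[u.ravel(),v.ravel()],d).reshape(420,560,3)
for n,c,lo,zp in(('piston',(.437,.213),.075,.086),('can',(.536,.225),.062,.071),('flange',(.631,.197),.044,.056)):
    m=(np.hypot(W[...,0]-c[0],W[...,1]-c[1])<.035)&(W[...,2]>lo)&(W[...,2]<.1)&(d>0)
    if m.sum()>40: print(n,m.sum(),plane('top',[[u[m].mean(),v[m].mean()]],zp).round(4),np.median(W[m][:,2]))
print(readout.state()['tcp_pos'])
E
python3 chk.py s4
```

```text
[0.55450655 0.09068287 0.16614583]
```

View pics/s4.png

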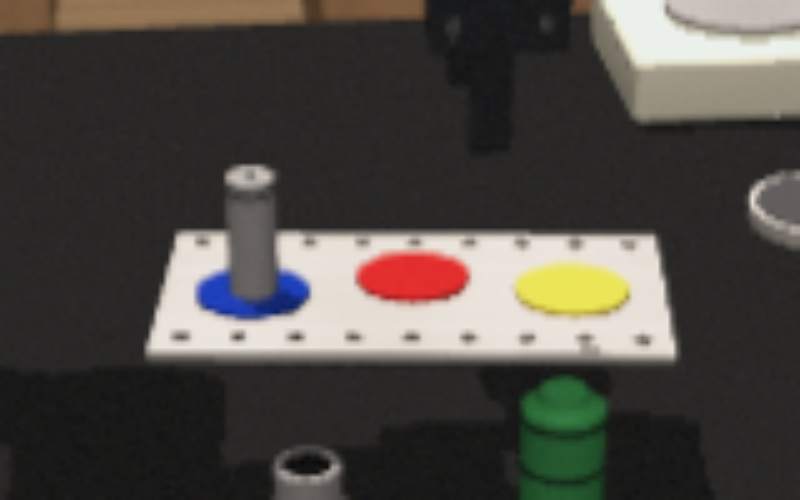

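The piston stands centred on the blue mat (base at crop 254,290; mat at 252,292). Now to the canister.

servo_tool([
  [-1,0,0.2,0,0,0,0],
  [-1,0,0.5,0,0,0,0],
  [-1,0,0.8,0,0,0,0],
  [-1,0,1,0,0,0,0],
])

```text
time: 13.0
tcp_pos: [0.554, -0.0294, 0.1672]
tcp_rot: [-180.0, 0.1, 0.0]
contact_force: [-0.0, 0.4, 0.5]
gripper_width: 0.088
grasp_force: 0.0
```

servo_tool([
  [-1,0,0.2,0,0,0,0],
  [-1,0,0.5,0,0,0,0],
  [-1,0,0.8,0,0,0,0],
  [-1,0,1,0,0,0,0],
])

```text
time: 13.4
tcp_pos: [0.5543, -0.1494, 0.1672]
tcp_rot: [-180.0, 0.1, 0.0]
contact_force: [-0.2, 0.2, -1.0]
gripper_width: 0.0885
grasp_force: 0.0
```

servo_tool([
  [-1,0,0.2,0,0,0,0],
  [-1,0,0.5,0,0,0,0],
  [-1,0,0.8,0,0,0,0],
  [-1,0,1,0,0,0,0],
])

```text
time: 13.8
tcp_pos: [0.5546, -0.2694, 0.1671]
tcp_rot: [-180.0, 0.1, 0.0]
contact_force: [0.4, 0.3, 0.1]
gripper_width: 0.0877
grasp_force: 0.0
```

servo_tool([
  [-1,0.05,0.2,0,0,0,0],
  [-1,0.1,0.4,0,0,0,0],
  [-1,0.13,0.51,0,0,0,0],
  [-1,0.13,0.51,0.2,0,0,0],
  [-1,0.13,0.51,0.4,0,0,0],
  [-1,0.13,0.51,0.6,0,0,0],
  [-1,0.13,0.51,0.6,0,0,0],
  [-1,0.13,0.51,0.6,0,0,0],
])

```text
time: 14.6
tcp_pos: [0.5708, -0.3292, 0.096]
tcp_rot: [-180.0, 0.0, 0.1]
contact_force: [-0.8, -0.5, 1.2]
gripper_width: 0.0884
grasp_force: 0.0
```

```bash
python3 - <<'E'
from h import *
p,d=shot('side'); cv2.imwrite('pics/s5.png',cv2.resize(p[150:300,240:440],(800,600))[...,::-1])
print(readout.state()['tcp_pos'])
E
```

```text
[ 0.57117393 -0.3296704   0.09687692]
```

View pics/s5.png

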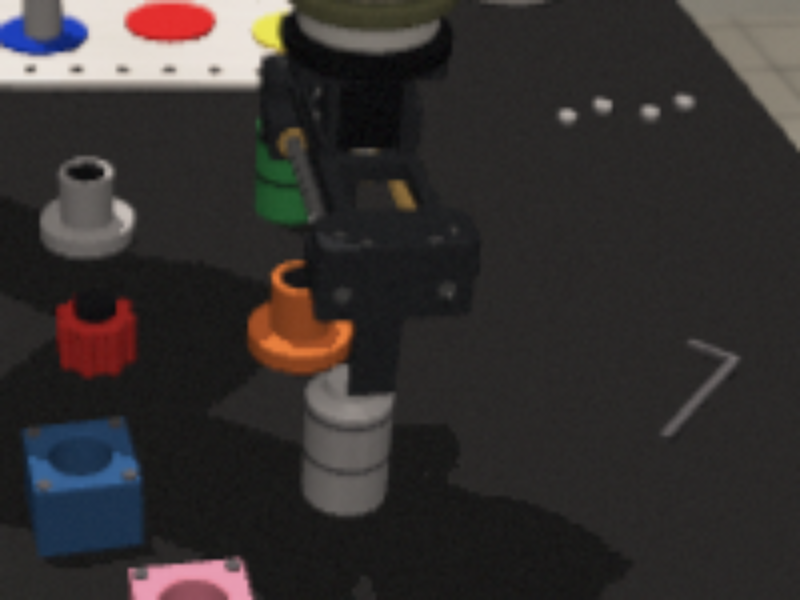

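By my estimate of the perspective, the near finger (crop 374) is where it should be over the canister (348). Lowering and gripping.

servo_tool([
  [-1,-0.005,0.012,0.15,0,0,0],
  [-1,-0.005,0.012,0.35,0,0,0],
  [-1,-0.005,0.012,0.5,0,0,0],
  [-1,-0.005,0.012,0.6,0,0,0],
  [-1,-0.005,0.012,0.62,0,0,0],
  [-1,-0.005,0.012,0.62,0,0,0],
])

```text
time: 15.25
tcp_pos: [0.5704, -0.3318, 0.0221]
tcp_rot: [180.0, -0.0, 0.0]
contact_force: [-0.3, 0.1, 0.3]
gripper_width: 0.0881
grasp_force: 0.0
```

servo_tool([
  [-0.4,0,0,0,0,0,0],
  [-0.2,0,0,0,0,0,0],
  [-0.1,0,0,0,0,0,0],
  [0,0,0,0,0,0,0],
  [0.1,0,0,0,0,0,0],
  [1,0,0,0,0,0,0],
  [1,0,0,0,0,0,0],
  [1,0,0,0,0,0,0],
  [1,0,0,0,0,0,0],
], squeeze=30)

```text
time: 16.15
tcp_pos: [0.5701, -0.3319, 0.0214]
tcp_rot: [180.0, -0.0, -0.0]
contact_force: [0.0, -1.0, 1.1]
gripper_width: 0.0433
grasp_force: 30.0
```

servo_tool([
  [1,0,0,-0.06,0,0,0],
  [1,0,0,-0.2,0,0,0],
  [1,0,0,-0.4,0,0,0],
  [1,0,0,-0.65,0,0,0],
  [1,0,0,-0.88,0,0,0],
  [1,0,0,-1,0,0,0],
  [1,0,0,-1,0,0,0],
  [1,0,0,-1,0,0,0],
])

```text
time: 16.95
tcp_pos: [0.5697, -0.3312, 0.1405]
tcp_rot: [-179.9, 0.1, 0.0]
contact_force: [0.1, -0.1, -4.2]
gripper_width: 0.0431
grasp_force: 30.0
```

servo_tool([
  [1,0,-0.08,0,0,0,0],
  [1,0,-0.25,0,0,0,0],
  [1,0,-0.5,0,0,0,0],
  [1,0,-0.75,0,0,0,0],
  [1,0,-0.92,0,0,0,0],
  [1,0,-1,0,0,0,0],
])

```text
time: 17.55
tcp_pos: [0.5698, -0.2095, 0.1408]
tcp_rot: [-179.9, 0.1, 0.1]
contact_force: [-0.7, -0.7, -3.2]
gripper_width: 0.043
grasp_force: 30.0
```

servo_tool([
  [1,0,-0.1,0,0,0,0],
  [1,0,-0.28,0,0,0,0],
  [1,0,-0.5,0,0,0,0],
  [1,0,-0.75,0,0,0,0],
  [1,0,-0.92,0,0,0,0],
  [1,0,-1,0,0,0,0],
])

```text
time: 18.15
tcp_pos: [0.57, -0.0905, 0.1412]
tcp_rot: [-180.0, 0.0, 0.0]
contact_force: [-0.0, -0.9, -3.1]
gripper_width: 0.0428
grasp_force: 30.0
```

servo_tool([
  [1,0,-0.1,0,0,0,0],
  [1,0,-0.28,0,0,0,0],
  [1,0,-0.5,0,0,0,0],
  [1,0,-0.75,0,0,0,0],
  [1,0,-0.92,0,0,0,0],
  [1,0,-1,0,0,0,0],
])

```text
time: 18.75
tcp_pos: [0.5701, 0.0293, 0.1413]
tcp_rot: [-180.0, -0.0, 0.0]
contact_force: [-0.0, -0.2, -3.6]
gripper_width: 0.0431
grasp_force: 30.0
```

servo_tool([
  [1,-0.03,-0.1,0,0,0,0],
  [1,-0.1,-0.28,0,0,0,0],
  [1,-0.18,-0.5,0,0,0,0],
  [1,-0.25,-0.75,0,0,0,0],
  [1,-0.29,-0.92,0,0,0,0],
  [1,-0.29,-1,0,0,0,0],
  [1,-0.29,-1,0,0,0,0],
])

```text
time: 19.45
tcp_pos: [0.5354, 0.1486, 0.1413]
tcp_rot: [180.0, -0.0, 0.0]
contact_force: [0.3, -0.4, -3.1]
gripper_width: 0.0429
grasp_force: 30.0
```

servo_tool([
  [1,0,-0.1,0,0,0,0],
  [1,0,-0.3,0,0,0,0],
  [1,0,-0.5,0,0,0,0],
  [1,0,-0.62,0,0,0,0],
  [1,0,-0.62,0,0,0,0],
  [1,0,-0.62,0.15,0,0,0],
  [1,0,-0.62,0.35,0,0,0],
  [1,0,-0.62,0.55,0,0,0],
  [1,0,-0.62,0.7,0,0,0],
  [1,0,-0.62,0.8,0,0,0],
  [1,0,-0.62,0.8,0,0,0],
])

```text
time: 20.55
tcp_pos: [0.5348, 0.2218, 0.044]
tcp_rot: [180.0, 0.2, -0.0]
contact_force: [0.2, -0.7, -4.0]
gripper_width: 0.043
grasp_force: 30.0
```

```bash
python3 chk.py s6
```

```text
piston 170 [[0.4363 0.2112 0.086 ]] 0.08510331071095978
[0.53574622 0.22235522 0.04588476]
```

View pics/s6.png

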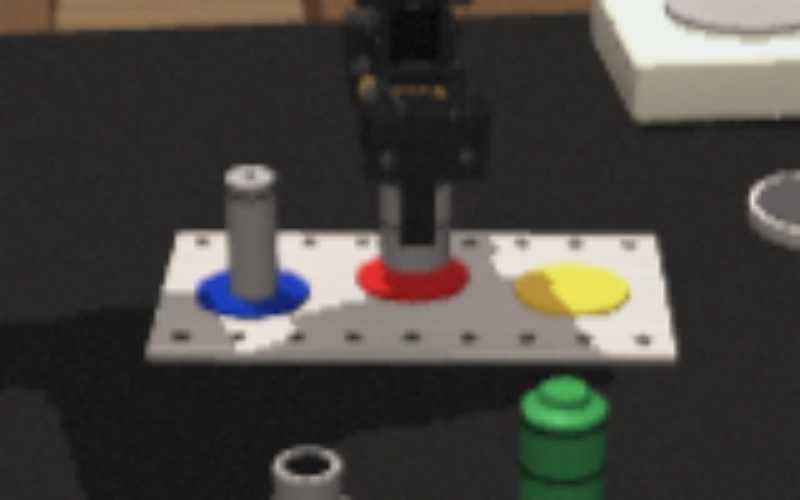

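The piston is 2 mm off the blue mat's centre by the top camera. The canister (crop 415,255) is over the red mat (412,277). I'll lower with a small y correction.

servo_tool([
  [1,0,-0.01,0.02,0,0,0],
  [1,0,-0.02,0.05,0,0,0],
  [1,0,-0.02,0.075,0,0,0],
  [1,0,-0.02,0.09,0,0,0],
  [1,0,-0.02,0.1,0,0,0],
  [1,0,-0.02,0.108,0,0,0],
  [1,0,-0.02,0.112,0,0,0],
  [1,0,-0.02,0.112,0,0,0],
])

```text
time: 21.45
tcp_pos: [0.5353, 0.2251, 0.0324]
tcp_rot: [-180.0, -0.0, 0.0]
contact_force: [-3.8, -0.6, 5.2]
gripper_width: 0.043
grasp_force: 30.0
```

Contact. Now I'll release, rise and check.

servo_tool([
  [-0.1,0,0,0,0,0,0],
  [-0.3,0,0,0,0,0,0],
  [-0.6,0,0,0,0,0,0],
  [-1,0,0,0,0,0,0],
  [-1,0,0,0,0,0,0],
  [-1,0,0,0,0,0,0],
  [-1,0,0,0,0,0,0],
])

```text
time: 22.15
tcp_pos: [0.5352, 0.2251, 0.0318]
tcp_rot: [180.0, 0.0, 0.0]
contact_force: [0.4, 1.0, 0.8]
gripper_width: 0.0881
grasp_force: 0.0
```

servo_tool([
  [-1,0,0,-0.1,0,0,0],
  [-1,0,0,-0.3,0,0,0],
  [-1,0,0,-0.6,0,0,0],
  [-1,0,0,-0.9,0,0,0],
  [-1,0,0,-1,0,0,0],
  [-1,0,0,-1,0,0,0],
])

```text
time: 22.75
tcp_pos: [0.5358, 0.2252, 0.1538]
tcp_rot: [-180.0, -0.2, 0.0]
contact_force: [0.3, 1.3, 0.7]
gripper_width: 0.0882
grasp_force: 0.0
```

servo_tool([
  [-1,-0.1,0.2,0,0,0,0],
  [-1,-0.25,0.5,0,0,0,0],
  [-1,-0.4,0.8,0,0,0,0],
  [-1,-0.5,1,0,0,0,0],
  [-1,-0.5,1,0,0,0,0],
])

```text
time: 23.25
tcp_pos: [0.4733, 0.1031, 0.1505]
tcp_rot: [180.0, 0.2, -0.2]
contact_force: [-0.8, 0.1, 0.4]
gripper_width: 0.0881
grasp_force: 0.0
```

servo_tool([
  [-1,-0.05,0.2,0,0,0,0],
  [-1,-0.1,0.5,0,0,0,0],
  [-1,-0.15,0.8,0,0,0,0],
  [-1,-0.18,1,0,0,0,0],
  [-1,-0.18,1,0,0,0,0],
  [-1,-0.18,1,0,0,0,0],
])

```text
time: 23.85
tcp_pos: [0.4536, -0.0144, 0.1511]
tcp_rot: [-180.0, 0.1, -0.0]
contact_force: [0.5, 0.6, -0.4]
gripper_width: 0.088
grasp_force: 0.0
```

```bash
python3 chk.py s7
```

```text
piston 173 [[0.4363 0.211  0.086 ]] 0.08443612184057359
can 335 [[0.5365 0.2273 0.071 ]] 0.07467669120946474
[ 0.45366569 -0.01384547  0.15139763]
```

View pics/s7.png

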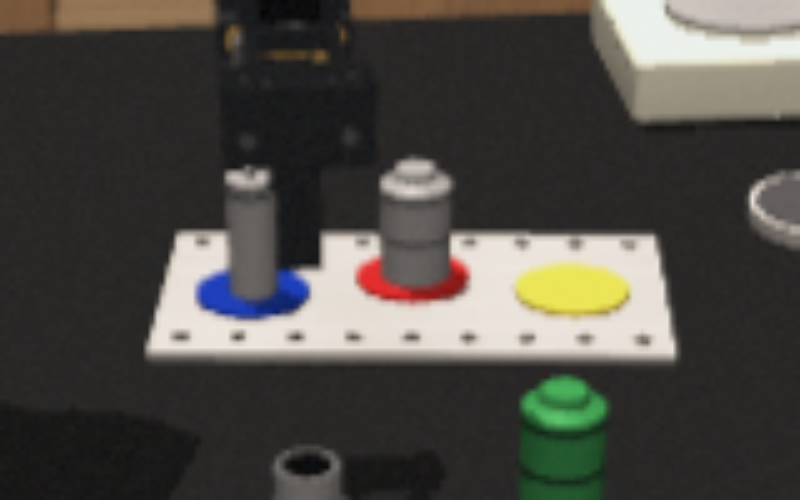

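The canister stands centred on the red mat, within about 2 mm. Next is the flange.

servo_tool([
  [-1,0,0.15,0,0,0,0],
  [-1,0,0.35,0,0,0,0],
  [-1,-0.005,0.44,0,0,0,0],
  [-1,-0.005,0.44,0.2,0,0,0],
  [-1,-0.005,0.44,0.4,0,0,0],
  [-1,-0.005,0.44,0.6,0,0,0],
  [-1,-0.005,0.44,0.75,0,0,0],
  [-1,-0.005,0.44,0.75,0,0,0],
  [-1,-0.005,0.44,0.75,0,0,0],
])

```text
time: 24.85
tcp_pos: [0.4533, -0.0672, 0.0622]
tcp_rot: [-180.0, 0.0, 0.0]
contact_force: [0.1, -0.9, -0.3]
gripper_width: 0.088
grasp_force: 0.0
```

```bash
python3 - <<'E'
from h import *
p,d=shot('side'); cv2.imwrite('pics/s8.png',cv2.resize(p[120:240,180:340],(800,600))[...,::-1])
print(readout.state()['tcp_pos'])
E
```

```text
[ 0.45348792 -0.06743508  0.06258064]
```

View pics/s8.png

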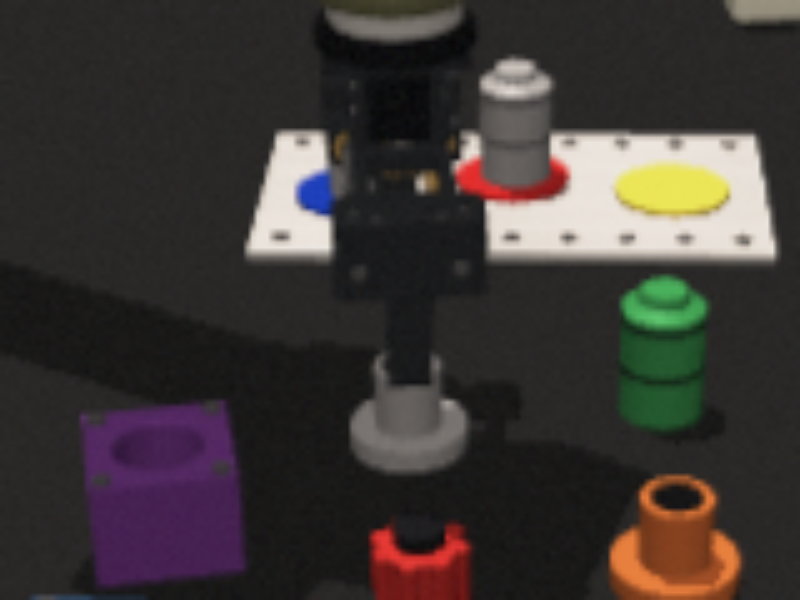

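The near finger (crop 408) lines up with the flange neck (408). Lowering 45 mm and gripping.

servo_tool([
  [-1,0,0,0.1,0,0,0],
  [-1,0,0,0.22,0,0,0],
  [-1,0,0,0.32,0,0,0],
  [-1,0,0,0.37,0,0,0],
  [-1,0,0,0.37,0,0,0],
  [-1,0,0,0.37,0,0,0],
])

```text
time: 25.5
tcp_pos: [0.4534, -0.0678, 0.0181]
tcp_rot: [180.0, -0.1, 0.0]
contact_force: [-0.7, 0.5, -0.1]
gripper_width: 0.0878
grasp_force: 0.0
```

servo_tool([
  [-0.3,0,0,0,0,0,0],
  [0,0,0,0,0,0,0],
  [0.1,0,0,0,0,0,0],
  [0.2,0,0,0,0,0,0],
  [0.3,0,0,0,0,0,0],
  [1,0,0,0,0,0,0],
  [1,0,0,0,0,0,0],
  [1,0,0,0,0,0,0],
  [1,0,0,0,0,0,0],
], squeeze=35)

```text
time: 26.4
tcp_pos: [0.4531, -0.0678, 0.0175]
tcp_rot: [180.0, -0.0, 0.0]
contact_force: [0.4, -1.5, -0.7]
gripper_width: 0.033
grasp_force: 35.0
```

servo_tool([
  [1,0,0,-0.06,0,0,0],
  [1,0,0,-0.2,0,0,0],
  [1,0,0,-0.4,0,0,0],
  [1,0,0,-0.65,0,0,0],
  [1,0,0,-0.88,0,0,0],
  [1,0,0,-1,0,0,0],
  [1,0,0,-1,0,0,0],
  [1,0,0,-1,0,0,0],
])

```text
time: 27.2
tcp_pos: [0.4526, -0.0675, 0.1371]
tcp_rot: [-180.0, 0.0, 0.0]
contact_force: [0.2, -0.4, -3.0]
gripper_width: 0.0335
grasp_force: 35.0
```

servo_tool([
  [1,0.06,-0.08,0,0,0,0],
  [1,0.19,-0.25,0,0,0,0],
  [1,0.37,-0.5,0,0,0,0],
  [1,0.55,-0.75,0,0,0,0],
  [1,0.68,-0.92,0,0,0,0],
  [1,0.74,-1,0,0,0,0],
])

```text
time: 27.8
tcp_pos: [0.5425, 0.0547, 0.1361]
tcp_rot: [-180.0, 0.1, 0.1]
contact_force: [-0.2, 0.6, -2.8]
gripper_width: 0.0331
grasp_force: 35.0
```

servo_tool([
  [1,0.06,-0.08,0,0,0,0],
  [1,0.19,-0.25,0,0,0,0],
  [1,0.37,-0.5,0,0,0,0],
  [1,0.55,-0.75,0,0,0,0],
  [1,0.68,-0.92,0,0,0,0],
  [1,0.74,-1,0,0,0,0],
  [1,0.74,-1,0,0,0,0],
])

```text
time: 28.5
tcp_pos: [0.6308, 0.1731, 0.1365]
tcp_rot: [180.0, 0.1, 0.0]
contact_force: [-0.4, -0.7, -2.6]
gripper_width: 0.0329
grasp_force: 35.0
```

servo_tool([
  [1,0,-0.08,0,0,0,0],
  [1,0,-0.2,0,0,0,0],
  [1,0,-0.2,0,0,0,0],
  [1,0,-0.2,0.15,0,0,0],
  [1,0,-0.2,0.35,0,0,0],
  [1,0,-0.2,0.55,0,0,0],
  [1,0,-0.2,0.7,0,0,0],
  [1,0,-0.2,0.8,0,0,0],
  [1,0,-0.2,0.8,0,0,0],
  [1,0,-0.2,0.8,0,0,0],
])

```text
time: 29.5
tcp_pos: [0.631, 0.1963, 0.0422]
tcp_rot: [-180.0, -0.1, -0.0]
contact_force: [-0.5, -0.0, -1.4]
gripper_width: 0.0332
grasp_force: 35.0
```

```bash
python3 chk.py s9
```

```text
piston 135 [[0.4367 0.2081 0.086 ]] 0.08484439326410165
can 213 [[0.5338 0.2201 0.071 ]] 0.0731611517297952
[0.63122223 0.19634252 0.04273968]
```

View pics/s9.png

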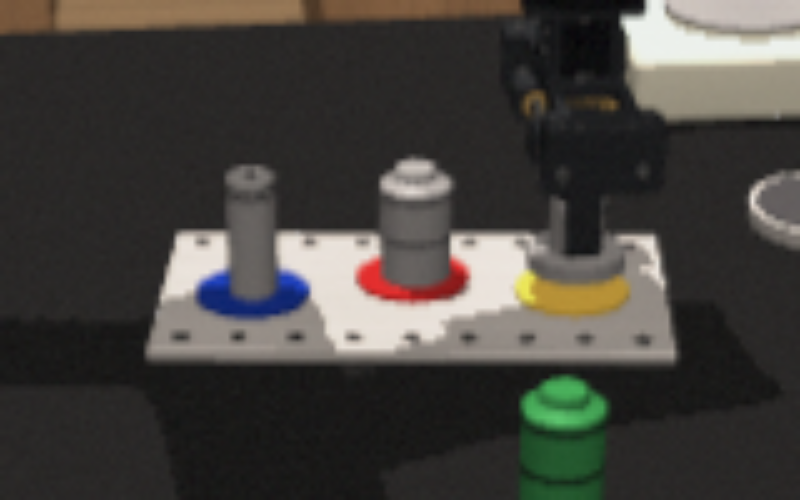

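The flange (crop 576,255) is over the yellow mat (572,289). The arm partly hides the other parts from the top camera. Lowering.

servo_tool([
  [1,-0.01,0,0.02,0,0,0],
  [1,-0.01,0,0.05,0,0,0],
  [1,-0.01,0,0.075,0,0,0],
  [1,-0.01,0,0.095,0,0,0],
  [1,-0.01,0,0.107,0,0,0],
  [1,-0.01,0,0.115,0,0,0],
  [1,-0.01,0,0.12,0,0,0],
  [1,-0.01,0,0.12,0,0,0],
])

```text
time: 30.4
tcp_pos: [0.6294, 0.1963, 0.0285]
tcp_rot: [180.0, -0.0, 0.0]
contact_force: [-5.1, -1.7, 8.4]
gripper_width: 0.0332
grasp_force: 35.0
```

servo_tool([
  [0.1,0,0,0,0,0,0],
  [-0.2,0,0,0,0,0,0],
  [-0.6,0,0,0,0,0,0],
  [-1,0,0,0,0,0,0],
  [-1,0,0,0,0,0,0],
  [-1,0,0,0,0,0,0],
  [-1,0,0,0,0,0,0],
])

```text
time: 31.1
tcp_pos: [0.6294, 0.1963, 0.027]
tcp_rot: [-180.0, 0.0, -0.0]
contact_force: [-0.2, -0.0, 1.3]
gripper_width: 0.0856
grasp_force: 0.0
```

servo_tool([
  [-1,0,0,-0.1,0,0,0],
  [-1,0,0,-0.3,0,0,0],
  [-1,0,0,-0.6,0,0,0],
  [-1,0,0,-0.9,0,0,0],
  [-1,0,0,-1,0,0,0],
  [-1,0,0,-1,0,0,0],
])

```text
time: 31.7
tcp_pos: [0.63, 0.1964, 0.1492]
tcp_rot: [-180.0, -0.2, 0.0]
contact_force: [0.1, -0.3, 0.1]
gripper_width: 0.0883
grasp_force: 0.0
```

servo_tool([
  [-1,-0.2,0.2,-0.1,0,0,0],
  [-1,-0.5,0.5,-0.2,0,0,0],
  [-1,-0.8,0.8,-0.3,0,0,0],
  [-1,-1,1,-0.3,0,0,0],
  [-1,-1,1,-0.3,0,0,0],
])

```text
time: 32.2
tcp_pos: [0.5063, 0.0743, 0.1821]
tcp_rot: [180.0, 0.2, -0.2]
contact_force: [0.6, -0.6, -0.9]
gripper_width: 0.0881
grasp_force: 0.0
```

servo_tool([
  [-1,0,0.2,0,0,0,0],
  [-1,0,0.5,0,0,0,0],
  [-1,0,0.8,0,0,0,0],
  [-1,0,1,0,0,0,0],
  [-1,0,1,0,0,0,0],
  [-1,0,1,0,0,0,0],
])

```text
time: 32.8
tcp_pos: [0.5094, -0.0433, 0.1819]
tcp_rot: [-179.9, 0.1, -0.0]
contact_force: [-0.5, -0.3, -0.5]
gripper_width: 0.088
grasp_force: 0.0
```

```bash
python3 chk.py s10; python3 -c "
from h import *
p,d=load('top'); cv2.imwrite('pics/t10.png',p[...,::-1])"
```

```text
piston 171 [[0.4363 0.2112 0.086 ]] 0.08520286201198357
can 338 [[0.5364 0.2271 0.071 ]] 0.0741805215375323
flange 207 [[0.6298 0.1978 0.056 ]] 0.05549312699026743
[ 0.50941987 -0.04256405  0.18244924]
```

View pics/s10.png

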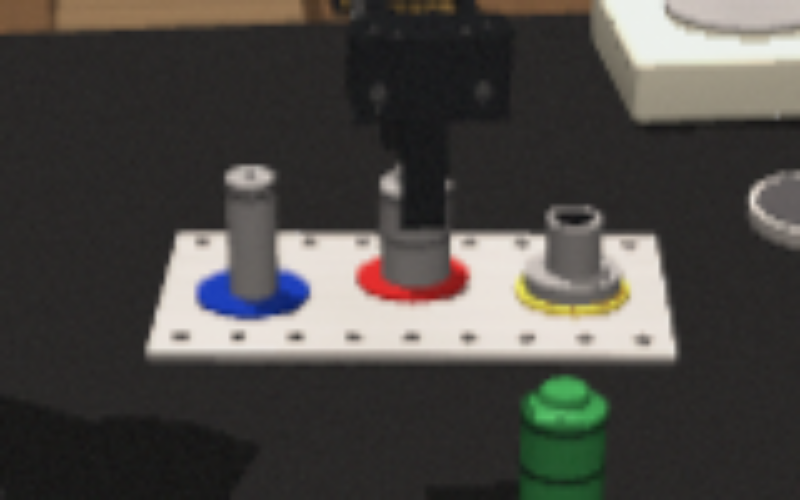

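View pics/t10.png

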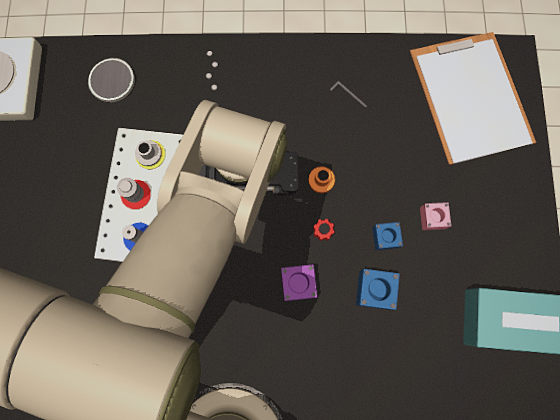

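All three steel parts stand centred on their mats, within about 2 mm. The orange flange (321,179) and knob (324,229) haven't moved in the top view, and the green canister hasn't moved in the side view. The arm is clear, so I'm handing in.

```bash
python3 -c "
from cell import hand_in
print(hand_in())"
```

```text
the job is handed in; nothing more can be done
None
```

The piston, canister and flange each stand released and upright within about 2 mm of the centre of the blue, red and yellow mats, the plastic parts look unmoved, and the job is handed in; no verdict came back.

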